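# Set out the primary paints in their holders

### The job

Set the table out for the painting lesson: stand each of the three large paint pots upright inside the holder whose rim has the pot's own colour (red in red, yellow in yellow, blue in blue). Leave the small pots standing where they are.

Things in the scene. Friction and masses are not known exactly. Their poses are not given: they have to be found in the camera images.
- red_pot_mid (a point): Large closed paint pot, red with a red ribbed screw lid and a white label band; upright cylinder 50 mm across, 75 mm tall, loose, about 0.16 kg. The point is the centre of the pot, on its axis, 37.5 mm above its underside; z is up the axis.
- yellow_pot_mid (a point): Large closed paint pot, yellow with a yellow ribbed screw lid and a white label band; upright cylinder 50 mm across, 75 mm tall, loose, about 0.16 kg. The point is the centre of the pot, on its axis, 37.5 mm above its underside; z is up the axis.
- blue_pot_mid (a point): Large closed paint pot, blue with a blue ribbed screw lid and a white label band; upright cylinder 50 mm across, 75 mm tall, loose, about 0.16 kg. The point is the centre of the pot, on its axis, 37.5 mm above its underside; z is up the axis.
- red_holder: Red pot holder, fixed to the table: round saucer 84 mm across with a red rim 14 mm high and 5 mm thick and a white flat floor; inside 74 mm across, floor 4 mm above the table. Origin: centre of its underside, on the table top; z up.
- yellow_holder: Yellow pot holder, fixed to the table: round saucer 84 mm across with a yellow rim 14 mm high and 5 mm thick and a white flat floor; inside 74 mm across, floor 4 mm above the table. Origin: centre of its underside, on the table top; z up.
- blue_holder: Blue pot holder, fixed to the table: round saucer 84 mm across with a blue rim 14 mm high and 5 mm thick and a white flat floor; inside 74 mm across, floor 4 mm above the table. Origin: centre of its underside, on the table top; z up.
- small_red_pot_mid (a point): Small closed red paint pot, like the large ones but 34 mm across and 36 mm tall, loose; it stays where it is. The point is the centre of the pot, 18 mm above its underside.
- small_blue_pot_mid (a point): Small closed blue paint pot, like the large ones but 34 mm across and 36 mm tall, loose; it stays where it is. The point is the centre of the pot, 18 mm above its underside.

How it is judged:
By the outcome, as a careful person would: the job done as asked, in the order asked, and still so for the second after the job is handed in, with the robot touching nothing.
It also fails if it takes over 83 s, if anything falls off the work surface, if the arm or the gripper's body presses on something with over 40 N, if the wrist force passes 120 N, or if a joint passes its speed limit or range.

### The arm

A 6-joint arm with a two-finger parallel gripper is mounted at the origin on a cart in front of the work surface, level with it; the furniture and walls round the work are solid. World frame = base frame: x ahead of the robot, y to its left, z up, the work surface at z = 0. Lengths are in m, angles in rad, forces in N, time in s.
With the tool pointing down it reaches from about 0.3 to 0.775 m from the base axis. Payload 14.6 kg.
Tool frame: the origin (TCP) lies on the mounting face of the last link; the fingertips stand 199 mm ahead of it and the grasp point (between the pads) lies 180 mm ahead of it; z points along the fingers, y is the line along which they close (so a half turn about z gives the same grasp; the last joint's range is limited). The gripper opens to 94 mm and grips with 3 to 60 N. Pads are 16 mm wide; open, the fingers measure 119 mm over their backs; the gripper's body (75 mm by 177 mm) begins 78 mm behind the grasp point.
Start: joints at [1.152, 0.3, 1.521, -0, 1.321, -0.067], TCP at [0.19, 0.516, 0.405] pointing down, gripper open.
Joint ranges: [-3.03, 3.03], [-0.79, 2.21], [0.23, 2.52], [-1.04, 4.18], [0, 3.07], [-2.55, 2.55]. Speed limits (rad/s): [2.22, 2.22, 2.57, 3.14, 3.14, 3.14].

### API

Orientations are given as a 3x3 rotation matrix whose columns are the frame's x, y, z axes.
In Python, from plant import manip gives the robot as it stands. The module is installed in compiled form; this text tells all that it offers. Calls block until the motion is done:
- manip.goto(position, orientation): joint-space move of the TCP to a pose.
- manip.move_l(position, ori=None, v=0.15, stop_force=None): straight line of the TCP; ori=None keeps the orientation; v is the mean speed in m/s. With stop_force (N) it stops when the force on the tool has changed by that much, and returns True; else False.
- manip.move_j(angles): joint-space move.
- manip.gripper_to(opening, force=None): finger opening in m; force is the grip in N (None keeps the last); returns when the fingers have stopped.
- manip.wait(seconds).
- manip.ik(position, orientation): joint angles nearest the present ones, or None.
- manip.get_state(): the state.
- manip.capture(name): name is "side" or "top"; returns a dict with "pixels" (480x640x3 uint8, red, green, blue), "intrinsics" (3x3 intrinsics, pixels), "origin" and "orientation" of the camera in the world. Camera axes: x right, y up, looking along -z (the intrinsics and any distortion apply to the point x, -y, -z); pixel columns grow to the right and rows downward; lengths in m; the calibration is good to about 2 mm. A picture is of the moment at which its call begins. There is no depth.
A pose or a line that the arm cannot do raises manip.Unreachable and nothing moves.
- manip.close_job(): hands the job in; it is judged then, once.
The state is a dict: "t": time; "joints": joint angles; "joint_vel": joint speeds; "joint_efforts": joint torques, N m; "tcp_pos": TCP position; "eef_rot": TCP orientation; "contact_force": force on the tool from outside, world axes, zero at the start; "wrist_torque": the same for the moment, N m; "width": finger opening in m; "grip_force": force on a finger pad.
Only numpy, scipy, OpenCV 4.12 (cv2) and the standard library are available. Lean on these libraries where they do the work, as an engineer would, in place of code of your own. Each camera call takes 0.05 s, during which the arm holds its last target. There are 200 camera calls.

## Working session

There is one attempt and no reset: what is moved stays moved. The work goes in short steps, each a Python script; the robot and the scene stay as the last script left them, time stands still between calls to the robot, and variables do not carry over. Pictures are saved under pics/ and viewed, at most 14 in all, crops included, and the job is handed in when it is done.

```bash
mkdir -p pics
python3 - <<'E'
from plant import manip
import cv2,numpy as np
for n in("top","side"):
    c=manip.capture(n); cv2.imwrite(f"pics/{n}0.png",c["pixels"][:,:,::-1])
    print({k:(np.round(v,4).tolist() if k!="pixels" else 0) for k,v in c.items()})
s=manip.get_state();print(s["t"],s["eef_rot"],s["width"])
E
```

```text
{'pixels': 0, 'intrinsics': [[539.5482, 0.0, 320.8865], [0.0, 539.5482, 235.6905], [0.0, 0.0, 1.0]], 'origin': [0.3796, -0.0395, 0.8852], 'orientation': [[-0.0243, 0.9823, -0.1859], [-0.9997, -0.022, 0.0146], [0.0102, 0.1862, 0.9825]]}
{'pixels': 0, 'intrinsics': [[525.1742, 0.0, 321.4258], [0.0, 525.1742, 240.3959], [0.0, 0.0, 1.0]], 'origin': [0.3588, 0.5917, 0.5756], 'orientation': [[-0.9605, 0.177, -0.2148], [-0.2782, -0.5936, 0.7552], [0.0062, 0.7851, 0.6194]]}
0.1 [[-9.38775187e-01  3.44530073e-01 -4.19577490e-04]
 [ 3.44530322e-01  9.38774721e-01 -9.38121270e-04]
 [ 7.06777511e-05 -1.02524214e-03 -9.99999472e-01]] 0.09398588653586329
```

View pics/top0.png

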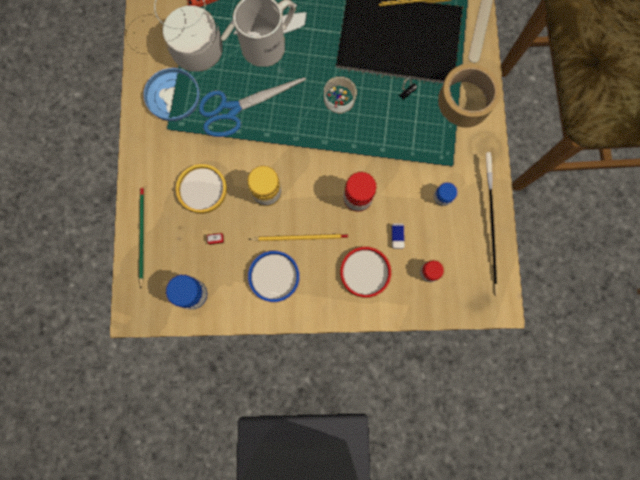

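View pics/side0.png

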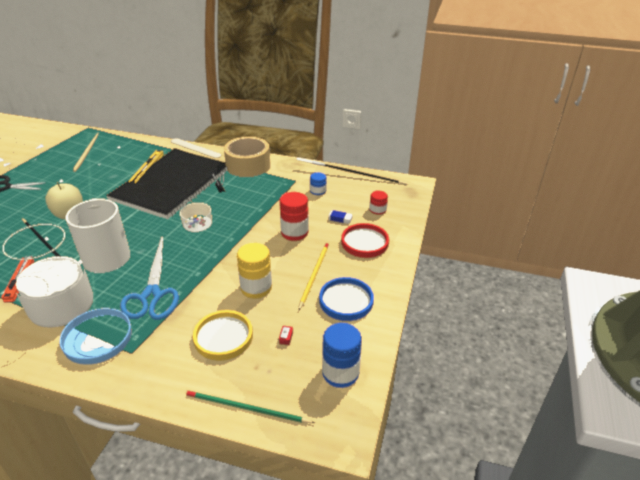

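Table as described: holders in top view are yellow (201,188), blue (273,276) and red (366,272). The large pot lids are yellow (263,181), red (360,188) and blue (184,291). I'll enlarge the crop to get precise positions.

Run:
```python
import cv2
a=cv2.imread("pics/top0.png")
f=lambda x,y:cv2.resize(a[y:y+50,x:x+66],None,fx=6,fy=6,interpolation=cv2.INTER_CUBIC)
import numpy as np
o=np.vstack([np.hstack([f(235,160),f(330,165)]),np.hstack([f(155,268),f(405,250)])])
cv2.imwrite("pics/c1.png",o)
f=lambda x,y:cv2.resize(a[y:y+60,x:x+66],None,fx=5,fy=5,interpolation=cv2.INTER_CUBIC)
cv2.imwrite("pics/c2.png",np.vstack([np.hstack([f(168,158),f(240,246)]),np.hstack([f(333,242),f(415,165)])]))
```

```text
(no output)
```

View pics/c1.png

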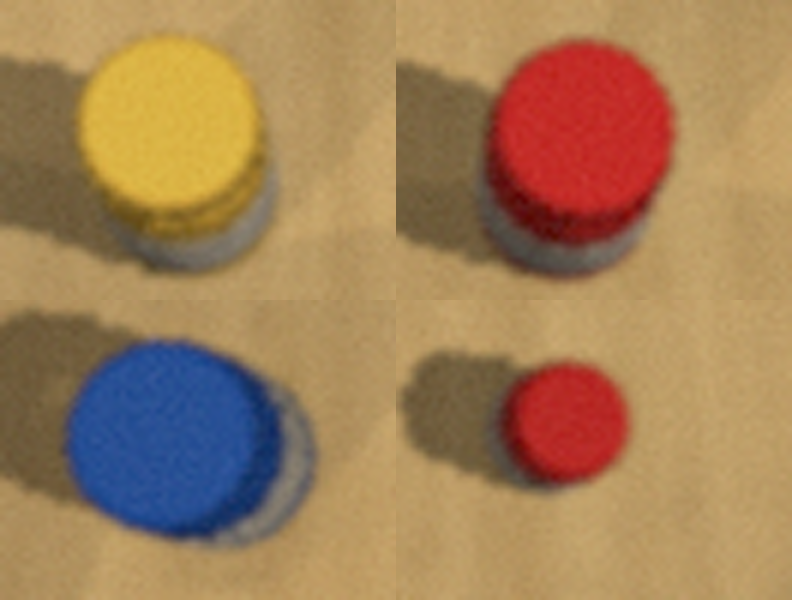

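View pics/c2.png

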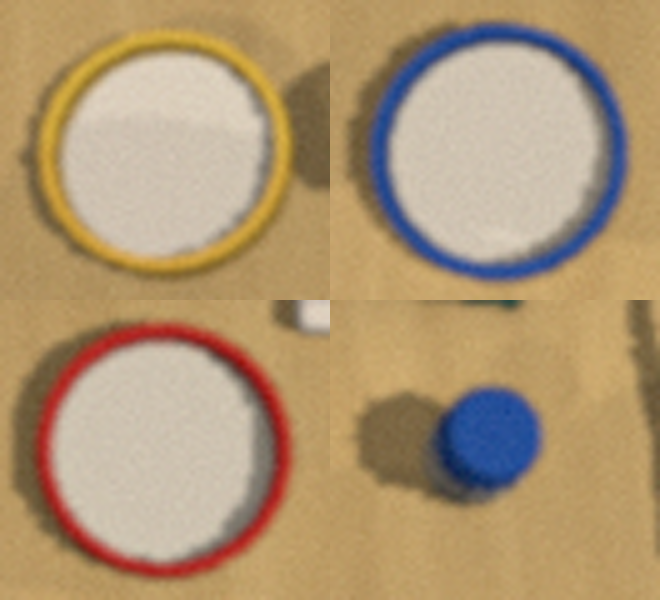

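Lid tops and rim outlines are clear in the crops. Next I convert them to positions and check reach.

```bash
cat > h.py <<'E'
from plant import manip
import numpy as np, cv2
def pix2world(c,u,v,z):
    d=c["orientation"]@(np.array([1,-1,-1])*(np.linalg.inv(c["intrinsics"])@[u,v,1]))
    o=np.array(c["origin"]); return o+d*(z-o[2])/d[2]
def world2pix(c,p):
    q=c["orientation"].T@(np.array(p)-c["origin"])*[1,-1,-1]; q=c["intrinsics"]@q; return q[:2]/q[2]
def R(a): # tool down, closing line at angle a from world x
    y=np.array([np.cos(a),np.sin(a),0]);z=np.array([0,0,-1.]);return np.stack([np.cross(y,z),y,z],1)
E
python3 - <<'E'
from h import *
c=manip.capture("top"); s=manip.capture("side")
P={"yp":(235,160,6,169,123,.075),"rp":(330,165,6,188,126,.075),"bp":(155,268,6,160,135,.075),"sr":(405,250,6,171,122,.036),
"yh":(168,158,5,166,152,.014),"bh":(240,246,5,169,152,.014),"rh":(333,242,5,164,150,.014),"sb":(415,165,5,162,138,.036)}
for k,(x,y,f,a,b,z) in P.items():
    p=pix2world(c,x+(a+.5)/f-.5,y+(b+.5)/f-.5,z)
    print(k,p.round(4),np.hypot(*p[:2]).round(3),"side px",world2pix(s,p).round(1))
    r=np.arctan2(p[1],p[0])
    for a in(0,45,90,135):
        q=[manip.ik([p[0],p[1],h],R(np.radians(a)+r)) for h in (.225,.34)]
        print("   ",a,[None if j is None else np.round(j,2).tolist() for j in q])
E
```

```text
yp [0.6231 0.0368 0.075 ] 0.624 side px [252.8 251.6]
    0 [[0.0, 0.65, 1.45, -0.0, 1.04, -0.06], [0.0, 0.52, 1.37, -0.0, 1.25, -0.06]]
    45 [[0.0, 0.65, 1.45, -0.0, 1.04, -0.84], [0.0, 0.52, 1.37, -0.0, 1.25, -0.84]]
    90 [[0.0, 0.65, 1.45, -0.0, 1.04, -1.63], [0.0, 0.52, 1.37, -0.0, 1.25, -1.63]]
    135 [[0.0, 0.65, 1.45, -0.0, 1.04, -2.41], [0.0, 0.52, 1.37, -0.0, 1.25, -2.41]]
rp [ 0.611  -0.1158  0.075 ] 0.622 side px [293.1 198.5]
    0 [[-0.25, 0.65, 1.46, -0.0, 1.04, -0.06], [-0.25, 0.51, 1.38, -0.0, 1.25, -0.06]]
    45 [[-0.25, 0.65, 1.46, -0.0, 1.04, -0.84], [-0.25, 0.51, 1.38, -0.0, 1.25, -0.84]]
    90 [[-0.25, 0.65, 1.46, -0.0, 1.04, -1.63], [-0.25, 0.51, 1.38, -0.0, 1.25, -1.63]]
    135 [[-0.25, 0.65, 1.46, -0.0, 1.04, -2.42], [-0.25, 0.51, 1.38, -0.0, 1.25, -2.42]]
bp [0.4549 0.1593 0.075 ] 0.482 side px [341.3 335.7]
    0 [[0.26, 0.39, 1.87, -0.0, 0.88, -0.08], [0.26, 0.22, 1.79, -0.0, 1.14, -0.08]]
    45 [[0.26, 0.39, 1.87, -0.0, 0.88, -0.86], [0.26, 0.22, 1.79, -0.0, 1.14, -0.86]]
    90 [[0.26, 0.39, 1.87, -0.0, 0.88, -1.65], [0.26, 0.22, 1.79, -0.0, 1.14
[... 1411 characters left out ...]
0.32, 0.25, 1.74, -0.0, 1.15, -0.07]]
    45 [[-0.32, 0.42, 1.82, -0.0, 0.9, -0.86], [-0.32, 0.25, 1.74, -0.0, 1.15, -0.86]]
    90 [[-0.32, 0.42, 1.82, -0.0, 0.9, -1.64], [-0.32, 0.25, 1.74, -0.0, 1.15, -1.64]]
    135 [[-0.32, 0.42, 1.82, -0.0, 0.9, -2.43], [-0.32, 0.25, 1.74, -0.0, 1.15, -2.43]]
sb [ 0.6079 -0.2595  0.036 ] 0.661 side px [318.5 176.3]
    0 [[-0.46, 0.73, 1.32, -0.0, 1.09, -0.06], [-0.46, 0.6, 1.24, -0.0, 1.3, -0.06]]
    45 [[-0.46, 0.73, 1.32, -0.0, 1.09, -0.84], [-0.46, 0.6, 1.24, -0.0, 1.3, -0.84]]
    90 [[-0.46, 0.73, 1.32, -0.0, 1.09, -1.63], [-0.46, 0.6, 1.24, -0.0, 1.3, -1.63]]
    135 [[-0.46, 0.73, 1.32, -0.0, 1.09, -2.41], [-0.46, 0.6, 1.24, -0.0, 1.3, -2.41]]
```

Both views agree on the positions. Doing the red pot first.

```bash
cat >> h.py <<'E'
POT={"red":(.611,-.1158),"yellow":(.6231,.0368),"blue":(.4549,.1593)}
HOL={"red":(.4836,-.1233),"yellow":(.6299,.1458),"blue":(.4798,.026)}
def above(p,z): return [p[0],p[1],z], R(np.arctan2(p[1],p[0]))
def place(k):
    p,h=POT[k],HOL[k]
    manip.goto(*above(p,.36)); manip.move_l(above(p,.227)[0],v=.12)
    manip.gripper_to(.03,25); s=manip.get_state(); print(k,"grip",s["width"],s["grip_force"])
    if not .044<s["width"]<.056: raise SystemExit("bad grip")
    manip.move_l(above(p,.345)[0],v=.15)
    manip.goto(*above(h,.345)); manip.move_l(above(h,.245)[0],v=.12)
    print("width",manip.get_state()["width"])
    print("touch",manip.move_l(above(h,.228)[0],v=.03,stop_force=5))
    s=manip.get_state(); print("z",s["tcp_pos"],s["contact_force"])
    manip.gripper_to(.085); manip.move_l(above(h,.36)[0],v=.15)
    print("t",manip.get_state()["t"])
def snap(n,f):
    cv2.imwrite(f"pics/{f}.png",manip.capture(n)["pixels"][:,:,::-1])
E
python3 -c "
from h import *
place('red'); snap('side','s1')"
```

```text
red grip 0.0495557214204075 25.000078181619756
width 0.049244615151646944
touch True
z [ 0.4836068  -0.12330751  0.23048686] [ 0.15013615 -0.71112953  3.54749819]
t 9.625
```

View pics/s1.png

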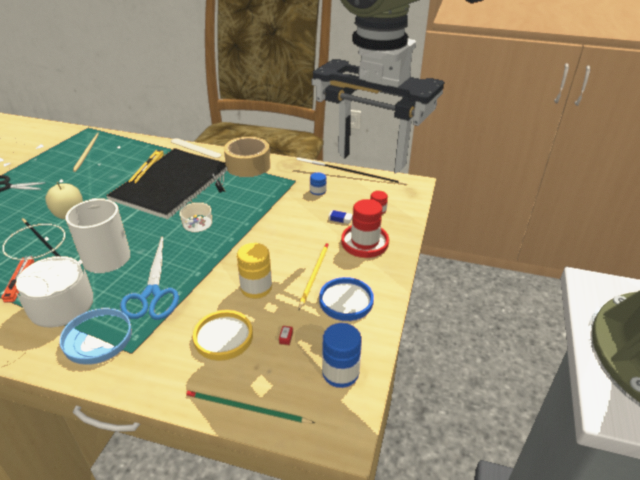

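The red pot stands upright and centred in the red holder at (366,228), and the small pots have not moved. Doing yellow, then blue.

```bash
python3 -c "
from h import *
place('yellow'); place('blue'); manip.move_j([1.152,.3,1.521,0,1.321,-.067]); snap('side','s2'); snap('top','t2'); print(manip.get_state()['t'])"
```

```text
yellow grip 0.04935607317891039 25.000034549011616
width 0.04902612564418784
touch True
z [0.62992393 0.1458024  0.23072847] [0.02551698 0.3021893  3.22871326]
t 17.0917
blue grip 0.050079013040342756 25.00021726009436
width 0.049668157766881056
touch True
z [0.47978551 0.02596535 0.23071397] [0.55527303 0.07281273 1.82318573]
t 24.45
26.6083
```

View pics/s2.png

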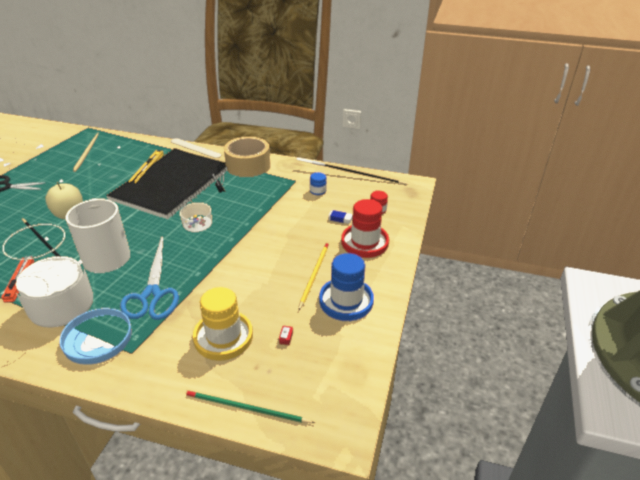

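View pics/t2.png

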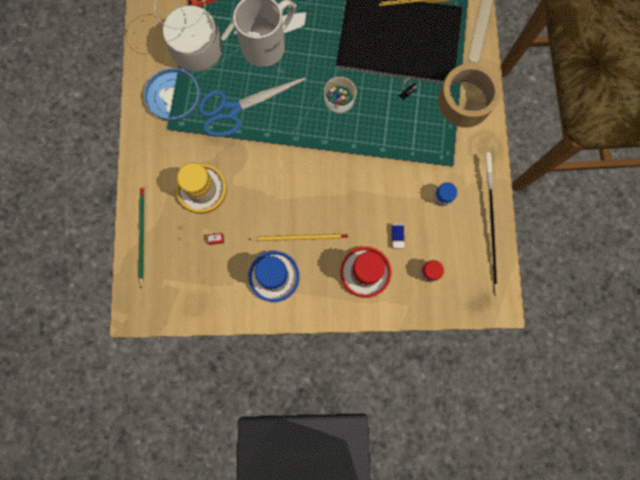

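All three pots stand upright in their matching holders: yellow (200,188), blue (273,275) and red (366,271) in the top view. The small pots are still at (446,194) and (433,271), and the arm is clear.

```bash
python3 -c "
from plant import manip
print(manip.close_job())"
```

```text
the job is handed in; nothing more can be done
None
```

The red, yellow and blue large pots each stand upright in the holder of their own colour, the small pots are where they were, and the job was handed in at about 27 s of the 83 s allowed.

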